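# Clamp the keepsake box's loose side home and hold the pressure

## Robot

A 6-joint arm with a two-finger parallel gripper is mounted at the origin on the work surface. World frame = base frame: x ahead of the robot, y to its left, z up, the work surface at z = 0. Lengths are in mm, angles in rad, forces in N, time in s.
With the tool pointing down it reaches from about 325 to 850 mm from the base axis. Payload 15.5 kg.
Tool frame: the origin (TCP) lies midway between the tips of the shut fingers; the grasp point (between the pads) lies 19 mm behind it; y points along the fingers, x is the direction in which the jaws open and shut, and the axes are right-handed (so a half turn about y gives the same grasp; the last joint's range is limited). The gripper opens to 91 mm and grips with 3 to 60 N. Pads are 32 mm wide; open, the fingers measure 118 mm over their backs; the gripper's body (76 mm by 178 mm) begins 60 mm behind the grasp point.
Start: joints at [1.155, 0.494, 1.345, -0, 1.302, -0.096], TCP at [196.481, 593.314, 213.915] pointing down, gripper open.
Joint ranges: [-2.91, 2.91], [-0.82, 2.16], [0.22, 2.67], [-1.22, 4.37], [0.12, 2.79], [-3.08, 3.08]. Speed limits (rad/s): [1.89, 1.89, 2.57, 3.01, 3.01, 3.01].

## Interface

Orientations are given as a unit quaternion [w, x, y, z].
In Python, from plant import state, camera, camera_params, hand_in gives the robot as it stands.
- The arm moves only by the tool servo_tool, never from a script. Its argument "series" is a list that holds one entry, the list of rows, each a list of 7 numbers: the turn, a rotation vector about the tool's x, y, z in units of 4 degrees (1.0 is 4 degrees), then the shift along the tool's x, y, z in units of 0.3 m (1.0 is 0.3 m), then the opening, from 0 (shut) to 1 (fully open). A call has exactly 8 rows; each row shifts and turns the pose as measured when the row begins, along the tool's axes as they then stand; what a row does not reach is not made up. A row lasts 1/10 s, in which the tool goes at most 50 mm and 8.59 degrees, less where a joint would pass 70% of its speed; a pose out of reach is approached as far as the arm can. A call with a number of a shift or a turn outside -1 to 1 is refused whole. A call with a gripper value outside its range is refused whole. The fingers move at their own pace and stop on an object; "force" is the grip in N (left out, the last holds). Time passes only in rows, so rows that do not move let the fingers close, or fill a call up. It gives the time, the measured TCP pose, the force and the opening at its end, in the units of the state.
- state(): the state, without advancing time (a new reading comes with each control period).
- camera(name): name is "scene" or "top" or "wrist"; returns the picture (400x640x3 uint8, red, green, blue); there is no depth.
- camera_params(name): a dict with "mtx" (3x3 intrinsics, pixels), "k1" (the pictures are not rectified: a ray, as slopes to the right and down, at radius r is drawn at 1 + k1 r^2 times it, then the intrinsics apply), "origin" and "rotation" of the camera in the world. Camera axes: x right, y up, looking along -z (the intrinsics and any distortion apply to the point x, -y, -z); pixel columns grow to the right and rows downward; lengths in mm; the calibration is good to about 2 mm. A picture is of the moment at which its call begins: read the wrist's pose just before it. camera_params takes no time and is no camera call; for the wrist camera it gives the pose at the moment of the call.
- hand_in(): hands the job in, once; it reports no verdict.
The state is a dict: "time_s": time; "joint_positions": joint angles; "qvel": joint speeds; "joint_torque": joint torques, N m; "eef_pos": TCP position; "eef_rot": TCP orientation; "contact_force": force on the tool from outside, world axes, zero at the start; "ft_torque": the same for the moment, N m; "finger_gap": opening from 0.0 (shut) to 1.0 (fully open).
Only numpy, scipy, OpenCV 4.12 (cv2) and the standard library are available. Lean on these libraries where they do the work, as an engineer would, in place of code of your own. Each camera call takes 0.05 s, during which the arm holds its last target. There are 200 camera calls.

## Task

Clamp up the small wooden box that is being glued: working only the pistol grip of the one-hand bar clamp around it, pump the trigger (squeeze, let it spring out, squeeze again) until the moving jaw has pushed the loose side panel fully home on the box. Then keep the trigger squeezed so that the jaw's soft pad is pressed about half-way in, firm but never bottomed, which would crush the thin wood, and finish while still holding it so. Leave the clamp lying flat, do not touch the box or panel with the gripper, and do not disturb the cup and saucer, glue bottle or watch.

Things in the scene. Friction and masses are not known exactly. Their poses are not given: they have to be found in the camera images.
- clamp: One-hand bar clamp lying flat, loose, 0.52 kg, under 36 mm high: steel bar 290 x 18 x 6 mm, black fixed jaw at one end, black sliding head (moving jaw, handle, trigger), end stop. Origin: on the worktop under the bar's centre line at the fixed pad's face. x: along the bar to the head and end stop (x -28 to 262 mm); y: to the side of both jaws; z up. Pistol grip on the -y side.
- grip (a point): Where to grip from above, closing along the clamp's x: midway over handle and let-out trigger, 17 mm up, 70 mm to -y of the bar's centre line; rides with the handle. Handle's outer face 31 mm to +x of it; trigger's outer face 31 mm to -x let out, 11 mm squeezed: the grip is 62 mm wide let out, 42 mm squeezed. Handle z 3 to 31 mm, trigger z 5 to 29 mm, both 25 to 108 mm to -y.
- jaw (a joint): How far the head has been pumped towards the fixed jaw, m, 0 to 0.125: free pads are 0.150 minus this apart. A full squeeze of the trigger moves it on 9 to 10 mm; a brake plate (8 N) keeps it there while the trigger springs out. The brake slips above 8 N, so higher clamp pressure lasts only while the trigger is held squeezed.
- trigger (a joint): Trigger angle, rad: 0 let out, 0.22 fully squeezed, at its stop. A spring pushes it out (2 N at the grip point when out, 4 N when in). Squeezing with 5 N, rising to 14 N near the stop, runs the jaw free. Once the jaw bears on the work, a squeeze of 18 to 20 N presses the pad about half in, 27 N almost fully, 35 N bottoms it; if the trigger reaches its stop first, let it out and squeeze again.
- pad (a joint): How far the moving jaw's soft black rubber pad is pressed into its cup, m: 0 free (12 mm proud), 0.003 half-way, 0.006 bottomed. It gives 5 N per mm: half-way is 15 N.
- moving_pad (a point): Centre of the moving pad's face while free: pad 32 mm wide, 28 mm tall, 52 mm to +y of the bar's centre line, 17 mm up. Rides with the head and does not show the pad being pressed in.
- box: Wooden keepsake box, loose, about 0.16 kg: 86 mm (x) x 80 mm (y) x 48 mm tall, open on top, walls 9 mm, closed end on -x by the clamp's fixed pad (1 to 3 mm off at the start), open end on +x facing the moving jaw. Origin: centre of its underside; axes along the clamp's within a few degrees.
- panel: The box's loose side, same wood, 10 mm thick (x), 80 mm wide (y), 48 mm tall, 30 g, standing on edge 3 to 6 mm off the open end, its inner lip (59 mm wide, 10 mm deep) already started between the box's walls (62 mm apart). Origin: centre of its underside. Fully home, its origin is 48 mm along the box's x from the box's origin.
- saucer: White saucer, 140 mm across, 16 mm high, loose. Origin: centre of its underside.
- cup: White tea mug, 80 mm across, 62 mm high, on the saucer. Origin: centre of its underside.
- glue: White glue bottle, 42 mm across, 125 mm high, closed, standing loose. Origin: centre of its underside.
- watch: Steel wrist watch with closed bracelet lying on its side, 75 x 58 mm, 34 mm high, loose. Origin: centre of the bracelet at worktop height.
Not all that is in view belongs to the job. Several things look just like the panel: the one meant starts farthest to the robot's right.

How it is judged (in metres and radians):
On the way, in this order (a step that is already met when the one before it is completed fails the run):
1. the trigger has been squeezed (value of joint trigger above 0.08 rad), for 0.02 s.
2. the trigger has been let out again (value of joint trigger below 0.05 rad), for 0.02 s.
3. the moving jaw's pad bears on the panel, the fixed jaw on the box, and the panel is home on the box (contact force between clamp and panel above 2 N and contact force between clamp and box above 2 N and x of panel in the frame of box below 0.0495 m), for 0.1 s.
At the end, for the whole second after the job is handed in: Fingers still squeeze the trigger (over 0.02 rad in, over 5 N on the clamp); pad pressed in 1.8 to 4.8 mm of its 6 mm, over 6 N on panel and on box; panel home on the box within 1.5 mm, sideways within 3 mm, square within 0.06 rad; clamp and box flat on the worktop, at rest (value of joint pad between 0.0018 and 0.0048 m and value of joint trigger above 0.02 rad and contact force between the fingers and clamp above 5 N and contact force between clamp and panel above 6 N and contact force between clamp and box above 6 N and x of panel in the frame of box below 0.0495 m and y of panel in the frame of box between -0.003 and 0.003 m and angle between the x axis of panel and the x axis of box, either way round below 0.06 rad and angle between each of panel, box's own z axis and vertical below 0.08 rad and angle between clamp's own z axis and vertical below 0.12 rad and height (world z) of clamp below 0.012 m and height (world z) of box below 0.01 m and linear speed of box below 0.02 m/s); the arm keeps its last pose, push and grip.
It fails at once if the pad is bottomed or the panel crushed (pad pressed in more than 5.6 mm or more than 40 N on the panel) (value of joint pad above 0.0056 m or contact force between clamp and panel above 40 N).
It fails at once if the robot touches the box or the panel (contact force between any of the fingers, the arm and box above 1 N or contact force between any of the fingers, the arm and panel above 1 N).
It fails at once if the cup, saucer, glue bottle or watch is moved more than 20 mm (distance of any of cup, saucer, glue, watch from where it was at the start of the episode above 0.02 m).
It also fails if it takes over 48 s, if anything falls off the work surface, if the arm or the gripper's body presses on something with over 40 N, if the wrist force passes 120 N, or if a joint passes its speed limit or range.

## Working session

There is one attempt and no reset: what is moved stays moved. The work goes in short steps, Python scripts to look and compute and a tool call to move; the robot and the scene stay as the last step left them, time stands still between calls to the robot, and variables do not carry over. Pictures are saved under pics/ and viewed, about 8 in all and at most 12, crops included, and the job is handed in when it is done.

Besides the shell and the picture viewer there is one more tool, called after "Emit:" by a JSON object that holds its "fn" and its "kwargs". servo_tool: Moves the arm, as the interface text tells. Its arguments: {"type":"object","properties":{"series":{"type":"array"},"force":{"type":"number"}},"required":["series"]}

```bash
mkdir -p pics
cat > h.py <<'E'
import numpy as np, cv2
from plant import state, camera, camera_params, hand_in
from scipy.spatial.transform import Rotation as R
def ray(p,u,v):
    m=np.array(p["mtx"]);k=p["k1"]
    d=np.zeros(5);d[0]=k
    # forward: r*(1+k1 r^2)
    x,y=cv2.undistortPoints(np.array([[[u,v]]],float),m,d)[0,0]
    return np.array(p["origin"],float),np.array(p["rotation"])@np.array([x,-y,-1.])
def onz(p,u,v,z):
    o,d=ray(p,u,v);return o+d*(z-o[2])/d[2]
def proj(p,P):
    c=np.array(p["rotation"]).T@(np.array(P,float)-np.array(p["origin"]))
    x,y=c[0]/-c[2],-c[1]/-c[2];s=1+p["k1"]*(x*x+y*y);m=np.array(p["mtx"])
    return (m@[x*s,y*s,1])[:2]
def snap(n,f):
    p=camera_params(n);im=camera(n)[:,:,::-1].copy();cv2.imwrite(f"pics/{f}.png",im);return p,im
E
python3 - <<'E'
from h import *
print(state())
for n in("top","scene"):
    p,_=snap(n,n+"0");print(p)
E
```

```text
{'time_s': 0.0, 'joint_positions': array([ 1.15548469e+00,  4.94166609e-01,  1.34610821e+00, -6.78679599e-06,
        1.30243961e+00, -9.54999771e-02]), 'qvel': array([ 1.01751149e-03,  4.74738539e-05,  5.83136964e-04,  2.30952794e-03,
        2.11855698e-03, -1.98832165e-03]), 'joint_torque': array([ 1.01517726e-03, -8.78834081e+01, -3.81855190e+01,  7.08130142e-02,
        5.34849451e-02, -1.48152158e-04]), 'eef_pos': array([196.35113798, 592.99110595, 213.35631364]), 'eef_rot': array([-0.57303081,  0.57343579,  0.41366795, -0.41435   ]), 'contact_force': array([-0.83198654,  0.2444593 , -0.35758614]), 'ft_torque': array([-0.01865793,  0.00875484,  0.02918747]), 'finger_gap': 1.0033907474927075}
{'mtx': array([[472.8399116 ,   0.        , 314.97037174],
       [  0.        , 472.8399116 , 201.49749517],
       [  0.        ,   0.        ,   1.        ]]), 'k1': -0.05215924660708469, 'origin': array([ 405.48781123,  -24.63182846, 1146.4853626 ]), 'rotation': array([-0.70354772, -0.0489103 ,  0.05242729,  0.70702176])}
{'mtx': array([[434.84562273,   0.        , 319.33729212],
       [  0.        , 434.84562273, 192.08783734],
       [  0.        ,   0.        ,   1.        ]]), 'k1': -0.017812497069099827, 'origin': array([1125.68077443,  646.65504267,  626.02399524]), 'rotation': array([0.31045041, 0.15955914, 0.44680424, 0.82372774])}
```

View pics/top0.png

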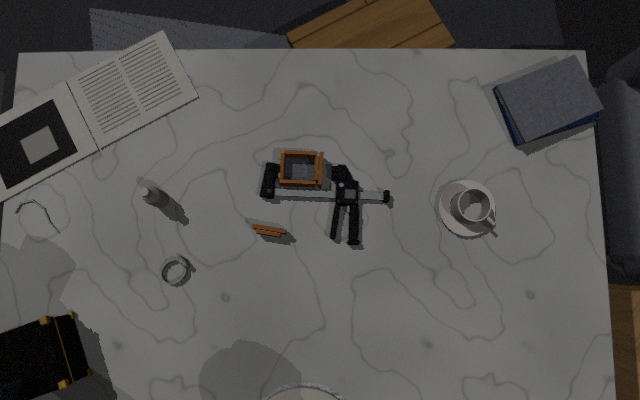

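View pics/scene0.png

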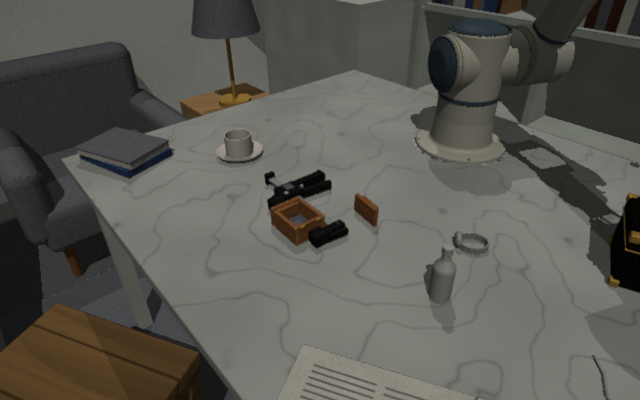

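Run:
```python
s=open('h.py').read()
s=s.replace('''def ray(''','''def rot(p):
    w,x,y,z=p["rotation"];return R.from_quat([x,y,z,w]).as_matrix()
def ray(''').replace('np.array(p["rotation"])','rot(p)')
open('h.py','w').write(s)
from h import *
im=cv2.imread('pics/top0.png');p=camera_params("top")
c=im[140:255,250:400]
cv2.imwrite('pics/c0.png',cv2.resize(np.clip(c*1.8,0,255).astype('uint8'),None,fx=5,fy=5,interpolation=cv2.INTER_CUBIC))
print(rot(p), onz(p,315,201,0))
s=state();w,x,y,z=s['eef_rot'];print(R.from_quat([x,y,z,w]).as_matrix())
```

```text
[[-0.00525678  0.98971862 -0.1429315 ]
 [-0.99997556 -0.00454397  0.00531301]
 [ 0.00460891  0.14295593  0.98971832]] [572.29031212 -30.86546974   0.        ]
[[ 3.14359375e-01 -4.42246828e-04 -9.49303949e-01]
 [ 9.49303473e-01 -9.57944927e-04  3.14359664e-01]
 [-1.04840547e-03 -9.99999443e-01  1.18687481e-04]]
```

View pics/c0.png

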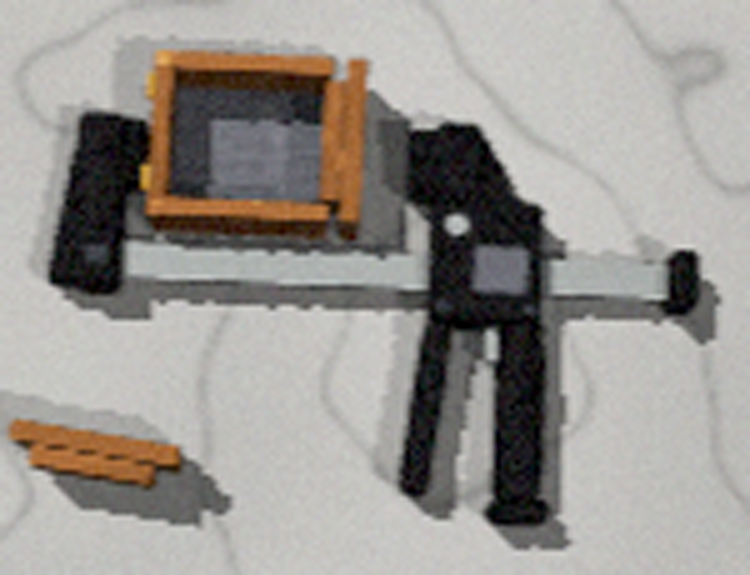

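Run:
```python
from h import *
p=camera_params("top")
W=lambda a,b,z: onz(p,250+a/5-.4,140+b/5-.4,z)
b1,b2=W(130,263,20),W(665,281,20)
ex=(b2-b1)/np.linalg.norm(b2-b1);ey=np.array([-ex[1],ex[0],0])
print('ex',ex,'yaw',np.arctan2(ex[1],ex[0]),'b1',b1)
def loc(P): d=P-b1; return np.round([d@ex,d@ey],1)
for n,a,b,z in [('stopL',665,281,20),('fixpad',150,160,31),('movpad',408,165,31),('movpad2',411,200,31),('trigtip',408,492,29),('trigL',415,420,29),('trigLb',404,485,29),('handR',543,420,31),('handtip',518,523,31),('panelR',368,70,48),('panelR2',360,235,48),('boxL',155,60,48),('boxL2',148,212,48),('panelL',325,140,48)]:
    P=W(a,b,z);print(n,P.round(1),loc(P))
```

```text
ex [-0.03851399 -0.99925806  0.        ] yaw -1.6093198432052018 b1 [591.28355745  64.24083435  20.        ]
stopL [ 581.3 -194.1   20. ] [258.5   0. ]
fixpad [639.7  54.1  31. ] [ 8.3 48.7]
movpad [636.6 -70.   31. ] [132.4  50.5]
movpad2 [619.5 -71.3  31. ] [134.4  33.4]
trigtip [479.6 -68.5  29. ] [ 137.  -106.5]
trigL [513.7 -72.2  29. ] [139.3 -72.3]
trigLb [482.9 -66.7  29. ] [ 135.  -103.3]
handR [ 513.2 -132.8   31. ] [199.9 -70.4]
handtip [ 464.5 -120.1   31. ] [ 189.1 -119.6]
panelR [679.4 -50.8  48. ] [111.5  92.5]
panelR2 [599.6 -46.4  48. ] [110.2  12.5]
boxL [684.7  50.8  48. ] [ 9.8 93.9]
boxL2 [611.   53.7  48. ] [ 9.8 20.1]
panelL [645.4 -30.1  48. ] [92.2 57.7]
```

Emit:
{"fn": "servo_tool", "kwargs": {"series": [[[0,-0.5,0,-0.1,0,-0.085,1],[0,-0.5,0,-0.1,0,-0.08,1],[0,-0.5,0,-0.1,0,-0.08,1],[0,-0.5,0,-0.105,0,-0.075,1],[0,-0.5,0,-0.11,0,-0.07,1],[0,-0.5,0,-0.11,0,-0.065,1],[0,-0.5,0,-0.115,0,-0.06,1],[0,-0.5,0,-0.115,0,-0.06,1]]], "force": 15}}

```text
time_s: 0.9
eef_pos: [317.6, 299.9, 211.0]
eef_rot: [-0.506, 0.506, 0.493, -0.495]
contact_force: [0.9, 0.6, 0.3]
finger_gap: 1.002
```

Emit:
{"fn": "servo_tool", "kwargs": {"series": [[[0,0,0,-0.14,0,-0.075,1],[0,0,0,-0.14,0,-0.075,1],[0,0,0,-0.14,0,-0.075,1],[0,0,0,-0.14,0,-0.075,1],[0,0,0,-0.14,0,-0.075,1],[0,0,0,-0.14,0,-0.075,1],[0,0,0,-0.14,0,-0.075,1],[0,0,0,-0.14,0,-0.075,1]]]}}

```text
time_s: 1.7
eef_pos: [493.1, -54.6, 211.3]
eef_rot: [0.505, -0.505, -0.494, 0.496]
contact_force: [1.5, 1.4, -0.7]
finger_gap: 1.003
```

```bash
cat > d.py <<'E'
from h import *
import sys
# remaining move (tool axes, units) to target x y z, yaw of tool x (deg)
tx,ty,tz,yaw=map(float,sys.argv[1:5])
s=state();w,x,y,z=s['eef_rot'];M=R.from_quat([x,y,z,w]).as_matrix()
Z=np.array([0,0,-1.]);X=np.array([np.cos(np.radians(yaw)),np.sin(np.radians(yaw)),0])
T=np.stack([X,Z,np.cross(X,Z)],1)
print('t',s['time_s'],'pos',s['eef_pos'].round(1),'yaw',np.degrees(np.arctan2(M[1,0],M[0,0])).round(2),'gap mm',91*s['finger_gap'],'F',s['contact_force'].round(1))
print('turn',(np.degrees(R.from_matrix(M.T@T).as_rotvec())/4).round(2),'shift',(M.T@(np.array([tx,ty,tz])-s['eef_pos'])/300).round(3))
E
python3 d.py 514.8 -102.5 100 87.8
```

```text
t 1.7 pos [493.1 -54.6 211.3] yaw 88.83 gap mm 91.25015419811321 F [ 1.5  1.4 -0.7]
turn [-0.03  0.26 -0.03] shift [-0.157  0.371 -0.077]
```

Emit:
{"fn": "servo_tool", "kwargs": {"series": [[[0,0.25,0,-0.05,0.06,-0.025,1],[0,0,0,-0.05,0.08,-0.025,1],[0,0,0,-0.05,0.08,-0.025,1],[0,0,0,0,0.08,0,1],[0,0,0,0,0.07,0,1],[0,0,0,0,0,0,1],[0,0,0,0,0,0,1],[0,0,0,0,0,0,1]]]}}

```text
time_s: 2.5
eef_pos: [517.8, -110.1, 96.9]
eef_rot: [-0.511, 0.512, 0.488, -0.489]
contact_force: [0.1, 0.5, 1.8]
finger_gap: 1.002
```

```bash
python3 d.py 514.8 -102.5 4 87.8
python3 - <<'E'
from h import *
p,im=snap("wrist","w0")
for q in [(514.8,-102.5,30),(513.7,-72.2,29),(513.2,-132.8,31)]: print(proj(p,q).round(1))
E
```

```text
t 2.5 pos [ 517.8 -110.1   96.9] yaw 87.35 gap mm 91.14226641708781 F [0.1 0.5 1.8]
turn [ 0.   -0.11 -0.04] shift [0.026 0.309 0.011]
[324.5 203.7]
[365.4 200.1]
[283.3 203.8]
```

View pics/w0.png

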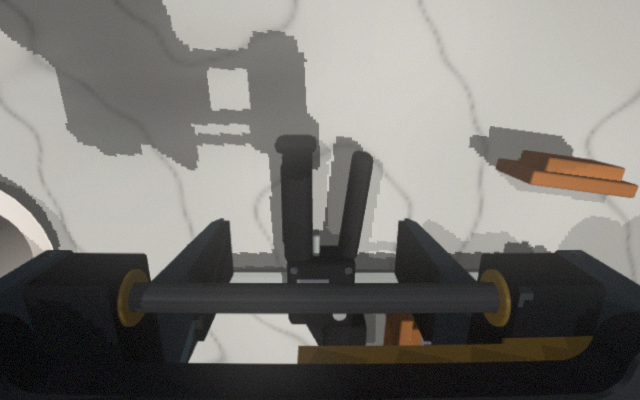

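The wrist view shows the handle's outer edge at about (283,204) and the trigger's at about (365,200), matching the projections. I'm going down.

Emit:
{"fn": "servo_tool", "kwargs": {"series": [[[0,-0.1,0,0.025,0,0.01,1],[0,0,0,0,0.07,0,1],[0,0,0,0,0.07,0,1],[0,0,0,0,0.07,0,1],[0,0,0,0,0.07,0,1],[0,0,0,0,0.015,0,1],[0,0,0,0,0,0,1],[0,0,0,0,0,0,1]]]}}

```text
time_s: 3.35
eef_pos: [519.1, -99.9, 13.2]
eef_rot: [-0.504, 0.513, 0.493, -0.49]
contact_force: [1.0, -0.2, 0.1]
finger_gap: 1.0
```

```bash
python3 d.py 514.8 -102.5 4 87.8
```

```text
t 3.35 pos [519.1 -99.9  13.2] yaw 88.01 gap mm 90.97010298508384 F [ 1.  -0.2  0.1]
turn [ 0.17  0.05 -0.08] shift [-0.009  0.031  0.014]
```

Emit:
{"fn": "servo_tool", "kwargs": {"series": [[[0.15,0,-0.1,-0.008,0.015,0.014,1],[0,0,0,0,0.012,0,1],[0,0,0,0,0,0,0.75],[0,0,0,0,0,0,0.65],[0,0,0,0,0,0,0.6],[0,0,0,0,0,0,0.55],[0,0,0,0,0,0,0.5],[0,0,0,0,0,0,0.45]]], "force": 15}}

```text
time_s: 4.15
eef_pos: [515.6, -102.9, 7.1]
eef_rot: [-0.508, 0.509, 0.492, -0.49]
contact_force: [-0.7, -0.5, -0.8]
finger_gap: 0.506
```

```bash
python3 d.py 514.8 -102.5 4 87.8
python3 - <<'E'
from h import *
p,im=snap("top","t1")
cv2.imwrite('pics/c1.png',cv2.resize(np.clip(im[140:255,250:400]*1.8,0,255).astype('uint8'),None,fx=5,fy=5,interpolation=cv2.INTER_CUBIC))
E
```

```text
t 4.15 pos [ 515.6 -102.9    7.1] yaw 88.01 gap mm 46.06514455281316 F [-0.7 -0.5 -0.8]
turn [0.06 0.05 0.01] shift [0.001 0.01  0.003]
```

View pics/c1.png

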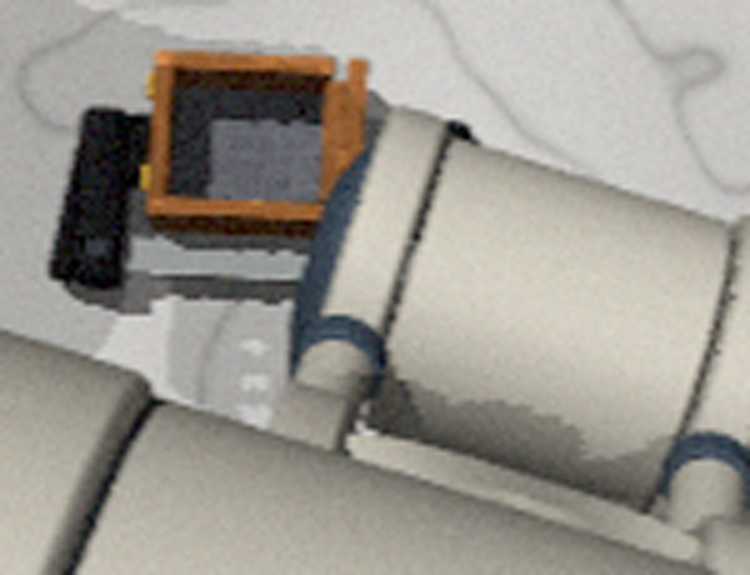

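Emit:
{"fn": "servo_tool", "kwargs": {"series": [[[0,0,0,0,0.005,0,0.4],[0,0,0,0,0,0,0.4],[0,0,0,0,0,0,0.4],[0,0,0,0,0,0,0.7],[0,0,0,0,0,0,0.9],[0,0,0,0.015,0,0,0.9],[0,0,0,0.015,0,0,0.9],[0,0,0,0,0,0,0.9]]]}}

```text
time_s: 5.0
eef_pos: [516.2, -93.2, 6.3]
eef_rot: [-0.507, 0.51, 0.493, -0.49]
contact_force: [-0.2, 0.8, -0.1]
finger_gap: 0.881
```

```bash
python3 d.py 514.8 -93 5 87.8
python3 - <<'E'
from h import *
p,im=snap("scene","s1")
cv2.imwrite('pics/s1c.png',cv2.resize(np.clip(im[130:260,240:400]*1.6,0,255).astype('uint8'),None,fx=4.5,fy=4.5,interpolation=cv2.INTER_CUBIC))
E
```

```text
t 5.0 pos [516.2 -93.2   6.3] yaw 88.0 gap mm 80.1736402689944 F [-0.2  0.8 -0.1]
turn [0.07 0.05 0.  ] shift [0.    0.004 0.005]
```

View pics/s1c.png

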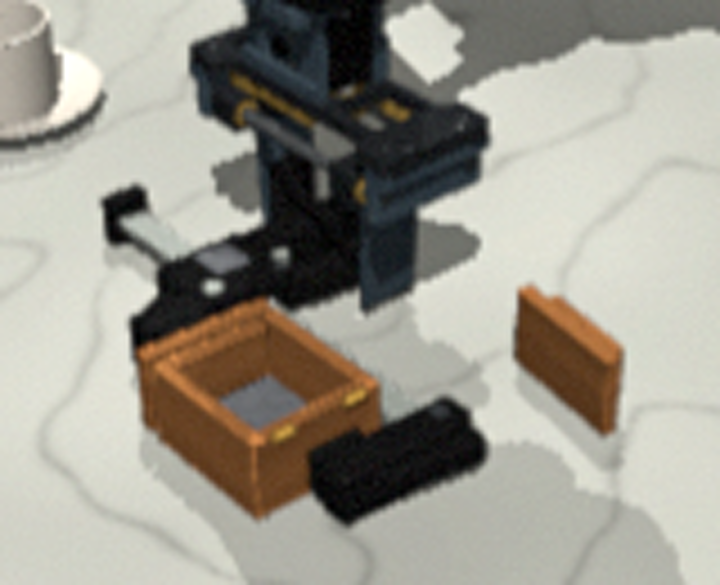

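Emit:
{"fn": "servo_tool", "kwargs": {"series": [[[0,0,0,0,0.003,0,0.65],[0,0,0,0,0,0,0.6],[0,0,0,0,0,0,0.5],[0,0,0,0,0,0,0.4],[0,0,0,0,0,0,0.4],[0,0,0,0,0,0,0.4],[0,0,0,0,0,0,0.4],[0,0,0,0,0,0,0.4]]]}}

```text
time_s: 5.85
eef_pos: [516.0, -93.5, 5.2]
eef_rot: [-0.507, 0.51, 0.492, -0.49]
contact_force: [-0.5, 0.2, 1.0]
finger_gap: 0.47
```

Emit:
{"fn": "servo_tool", "kwargs": {"series": [[[0,0,0,0,0,0,0.7],[0,0,0,0,0,0,0.9],[0,0,0,0.015,0,0,0.9],[0,0,0,0.015,0,0,0.9],[0,0,0,0,0,0,0.9],[0,0,0,0,0,0,0.7],[0,0,0,0,0,0,0.7],[0,0,0,0,0,0,0.7]]]}}

```text
time_s: 6.65
eef_pos: [516.4, -83.5, 5.1]
eef_rot: [-0.507, 0.51, 0.492, -0.49]
contact_force: [-1.0, -2.0, 1.1]
finger_gap: 0.705
```

```bash
python3 d.py 514.8 -83 5 87.8
python3 - <<'E'
from h import *
p,im=snap("scene","s2")
cv2.imwrite('pics/s2c.png',cv2.resize(np.clip(im[170:250,250:350]*1.6,0,255).astype('uint8'),None,fx=7,fy=7,interpolation=cv2.INTER_CUBIC))
E
```

```text
t 6.65 pos [516.4 -83.5   5.1] yaw 88.03 gap mm 64.17770709065526 F [-1.  -2.   1.1]
turn [0.07 0.06 0.  ] shift [0.001 0.    0.005]
```

View pics/s2c.png

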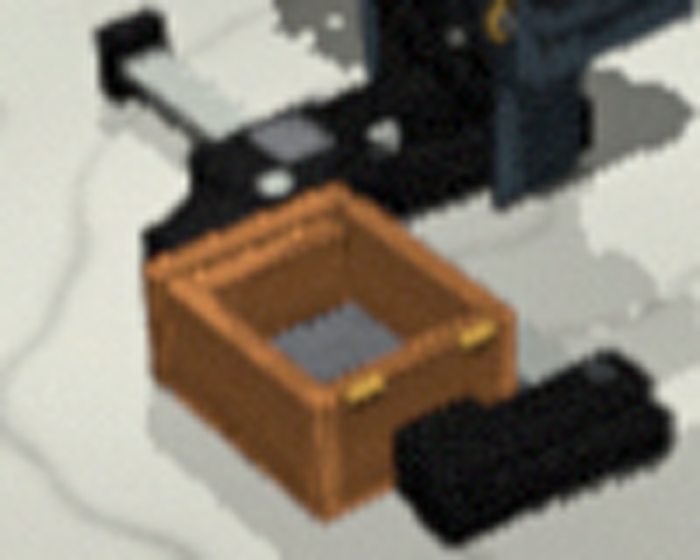

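The scene view shows the panel nearly up against the box's end. Next is a third squeeze, watching where the opening stops.

Emit:
{"fn": "servo_tool", "kwargs": {"series": [[[0,0,0,0,0,0,0.65],[0,0,0,0,0,0,0.6],[0,0,0,0,0,0,0.55],[0,0,0,0,0,0,0.5],[0,0,0,0,0,0,0.4],[0,0,0,0,0,0,0.4],[0,0,0,0,0,0,0.4],[0,0,0,0,0,0,0.4]]]}}

```text
time_s: 7.5
eef_pos: [516.0, -83.8, 5.1]
eef_rot: [-0.508, 0.51, 0.492, -0.49]
contact_force: [-1.0, -1.6, 0.4]
finger_gap: 0.469
```

```bash
python3 d.py 514.8 -83 5 87.8
python3 - <<'E'
from h import *
p,im=snap("scene","s3")
cv2.imwrite('pics/s3c.png',cv2.resize(np.clip(im[170:250,250:350]*1.6,0,255).astype('uint8'),None,fx=7,fy=7,interpolation=cv2.INTER_CUBIC))
E
```

```text
t 7.5 pos [516.  -83.8   5.1] yaw 88.01 gap mm 42.66439849744052 F [-1.  -1.6  0.4]
turn [0.06 0.05 0.  ] shift [0.002 0.    0.004]
```

View pics/s3c.png

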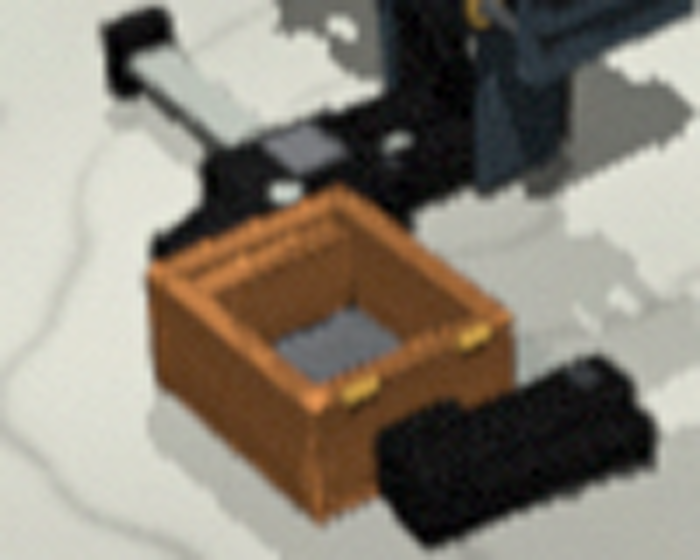

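Emit:
{"fn": "servo_tool", "kwargs": {"series": [[[0,0,0,0,0,0,0.7],[0,0,0,0,0,0,0.9],[0,0,0,0.015,0,0,0.9],[0,0,0,0.015,0,0,0.9],[0,0,0,0,0,0,0.9],[0,0,0,0,0,0,0.7],[0,0,0,0,0,0,0.7],[0,0,0,0,0,0,0.7]]]}}

```text
time_s: 8.35
eef_pos: [516.6, -73.7, 5.1]
eef_rot: [-0.507, 0.51, 0.492, -0.49]
contact_force: [-1.1, -3.5, 0.8]
finger_gap: 0.707
```

Emit:
{"fn": "servo_tool", "kwargs": {"series": [[[0,0,0,0,0,0,0.65],[0,0,0,0,0,0,0.6],[0,0,0,0,0,0,0.55],[0,0,0,0,0,0,0.5],[0,0,0,0,0,0,0.4],[0,0,0,0,0,0,0.4],[0,0,0,0,0,0,0.4],[0,0,0,0,0,0,0.4]]]}}

```text
time_s: 9.15
eef_pos: [516.2, -74.0, 5.1]
eef_rot: [-0.508, 0.509, 0.492, -0.49]
contact_force: [-1.0, -2.3, 1.2]
finger_gap: 0.564
```

```bash
python3 d.py 514.8 -73 5 87.8
python3 - <<'E'
from h import *
p,im=snap("scene","s4");p,t=snap("top","t4")
f=lambda i,k:cv2.resize(np.clip(i*1.6,0,255).astype('uint8'),(400,int(400*i.shape[0]/i.shape[1])),interpolation=cv2.INTER_CUBIC)
a=f(im[165:255,250:350],0);b=f(t[140:230,250:350],0)
cv2.imwrite('pics/s4c.png',np.hstack([a,b]))
E
```

```text
t 9.15 pos [516.2 -74.    5.1] yaw 88.04 gap mm 51.332095982601224 F [-1.  -2.3  1.2]
turn [0.05 0.06 0.  ] shift [0.003 0.    0.005]
```

View pics/s4c.png

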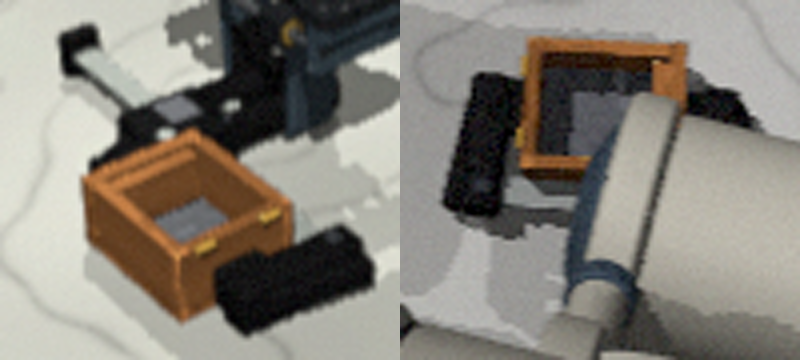

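The trigger stopped part-way at 51 mm with 15 N, the panel is flush and both jaws bear. I'm raising the grip to 19 N.

Emit:
{"fn": "servo_tool", "kwargs": {"series": [[[0,0,0,0,0,0,0.4],[0,0,0,0,0,0,0.4],[0,0,0,0,0,0,0.4],[0,0,0,0,0,0,0.4],[0,0,0,0,0,0,0.4],[0,0,0,0,0,0,0.4],[0,0,0,0,0,0,0.4],[0,0,0,0,0,0,0.4]]], "force": 17}}

```text
time_s: 10.05
eef_pos: [516.2, -74.0, 5.1]
eef_rot: [-0.508, 0.509, 0.492, -0.49]
contact_force: [-1.3, -1.4, 1.4]
finger_gap: 0.533
```

Emit:
{"fn": "servo_tool", "kwargs": {"series": [[[0,0,0,0,0,0,0.4],[0,0,0,0,0,0,0.4],[0,0,0,0,0,0,0.4],[0,0,0,0,0,0,0.4],[0,0,0,0,0,0,0.4],[0,0,0,0,0,0,0.4],[0,0,0,0,0,0,0.4],[0,0,0,0,0,0,0.4]]], "force": 19}}

```text
time_s: 10.85
eef_pos: [516.2, -73.9, 5.1]
eef_rot: [-0.508, 0.509, 0.492, -0.49]
contact_force: [-1.7, -2.4, 0.8]
finger_gap: 0.51
```

```bash
python3 d.py 514.8 -73 5 87.8
python3 - <<'E'
from h import *
p,im=snap("scene","s5");p,t=snap("top","t5")
f=lambda i:cv2.resize(np.clip(i*1.8,0,255).astype('uint8'),(400,int(400*i.shape[0]/i.shape[1])),interpolation=cv2.INTER_CUBIC)
cv2.imwrite('pics/s5c.png',np.hstack([f(im[180:250,260:340]),f(t[140:210,260:340])]))
E
```

```text
t 10.85 pos [516.2 -73.9   5.1] yaw 88.03 gap mm 46.44142799536893 F [-1.7 -2.4  0.8]
turn [0.05 0.06 0.  ] shift [0.003 0.    0.005]
```

View pics/s5c.png

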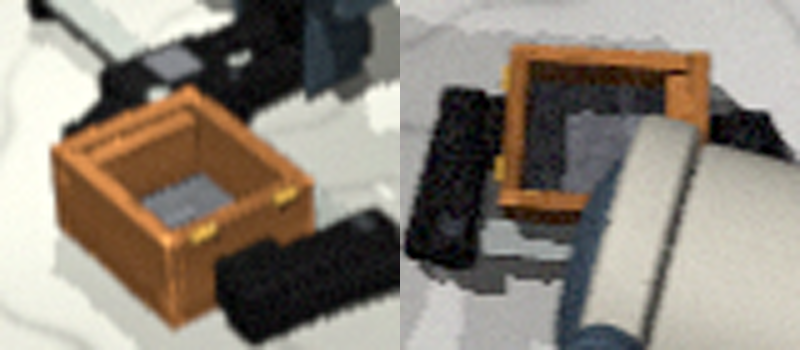

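Emit:
{"fn": "servo_tool", "kwargs": {"series": [[[0,0,0,0,0,0,0.4],[0,0,0,0,0,0,0.4],[0,0,0,0,0,0,0.4],[0,0,0,0,0,0,0.4],[0,0,0,0,0,0,0.4],[0,0,0,0,0,0,0.4],[0,0,0,0,0,0,0.4],[0,0,0,0,0,0,0.4]]]}}

```text
time_s: 11.75
eef_pos: [516.2, -73.9, 5.1]
eef_rot: [-0.508, 0.509, 0.492, -0.49]
contact_force: [-1.0, -2.5, 0.3]
finger_gap: 0.511
```

```bash
python3 d.py 514.8 -73 5 87.8
python3 - <<'E'
from h import *
p,_=snap("top","t6")
for n in ("t4","t5","t6","top0"):
    im=cv2.imread(f"pics/{n}.png");hsv=cv2.cvtColor(im,cv2.COLOR_BGR2HSV)
    m=cv2.inRange(hsv,(5,120,90),(20,255,255))[140:190,270:335]
    # box+panel top rim: length of far wall row, along image x, subpixel via grey profile
    r=im[152:156,260:335].astype(float).mean(0);d=r[:,2]-r[:,0]
    k=np.where(d>d.max()/2)[0];L,Rr=k[0],k[-1];t=d.max()/2
    sub=lambda i,j:i+(t-d[i])/(d[j]-d[i])*(j-i)
    a,b=sub(L-1,L),sub(Rr+1,Rr)
    A,B=onz(p,260+a,153.5,48),onz(p,260+b,153.5,48)
    print(n,round(260+a,2),round(260+b,2),'rim length mm',np.linalg.norm(B-A).round(1))
E
```

```text
t 11.75 pos [516.2 -73.9   5.1] yaw 88.03 gap mm 46.459527054321946 F [-1.  -2.5  0.3]
turn [0.05 0.06 0.  ] shift [0.003 0.    0.005]
t4 280.45 320.91 rim length mm 96.4
t5 280.28 321.25 rim length mm 97.7
t6 280.2 321.28 rim length mm 97.9
top0 279.74 322.71 rim length mm 102.4
```

Run:
```python
from h import *
p,im=snap("scene","s7");t=cv2.imread('pics/t6.png')
f=lambda i:cv2.resize(np.clip(i*2.0,0,255).astype('uint8'),(400,400),interpolation=cv2.INTER_CUBIC)
cv2.imwrite('pics/s7c.png',np.hstack([f(im[190:230,262:302]),f(t[143:193,275:325])]))
```

```text
(no output)
```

View pics/s7c.png

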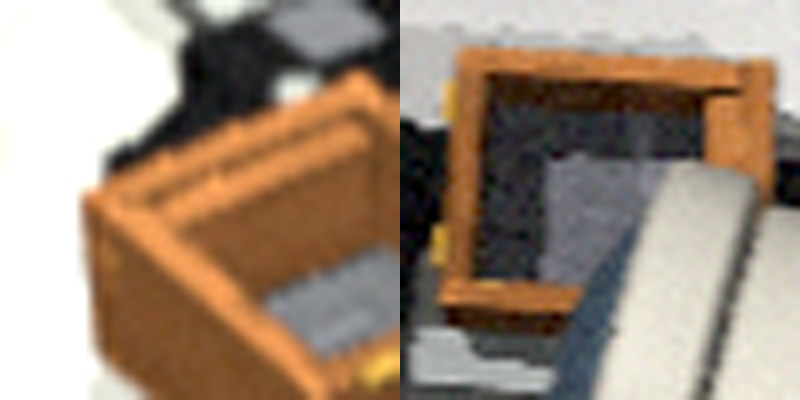

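```bash
python3 -c "
from h import *
hand_in();s=state();print(s['time_s'],s['finger_gap'],s['contact_force'])"
```

```text
the job is handed in; nothing more can be done
the job is handed in; nothing more can be done
```

I handed in the job at about 12 s of the 48 s allowed, with the panel closed up and the trigger still held at 19 N. No verdict was reported.

- **What I did:** I found the clamp in the top view and checked it in the wrist view, which matched to within a pixel. I gripped the pistol grip from above and made three squeezes at 15 N, letting the trigger out after each one. On the fourth squeeze the trigger stopped part-way, with 51 mm between the fingers, so the jaw was bearing on the work. I then raised the grip to 17 N and finally 19 N.
- **Trigger at the end:** The fingers were 46.5 mm apart and steady, about 0.17 rad in and short of the stop at 42 mm. The force on the wrist was under 3 N.
- **Panel at the end:** The last pictures show it flush and square in the box. I judge it about 1 mm off sideways by eye.
- **What did not agree or could not be checked:**
  - The outer length of box plus panel read 96.4 mm at 15 N and 97.7–97.9 mm at 19 N, against 96 mm when fully home. It started at 102.4 mm. I put the last change down to pixel noise of about 2 mm per pixel. Taken at face value, though, the last reading is about 1.9 mm over, which is more than the 1.5 mm allowed.
  - I could not see how far the pad is pressed in. Half-way is taken from the force figures given for the clamp.
  - I made no separate check that the cup and saucer, glue bottle and watch stayed put, but the arm never worked near them.

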